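# Seat the keyed hub on the arbor spindle

## Task

Fit the loose aluminium hub on the upright steel spindle of the arbor stand: lower it over the pilot with its inner tab to one side of the keyway, so that the tab rests on the spindle's shoulder, then turn the hub under a light touch until the tab drops into the keyway and the hub goes fully home, flat on the steel plate. Do not force it onto the spindle while the tab is not in the keyway (never more than about 40 N), leave the other things on the bench where they are, and let go at the end.

Things in the scene. Friction and masses are not known exactly. Their poses are not given: they have to be found in the camera images.
- hub: Loose plain aluminium hub, an upright tube on the bench: 48 mm outer diameter, 33 mm bore, 30 mm high, 0.14 to 0.28 kg. Origin: centre of its underside; z up along the bore. One tab points into the bore on the hub's own -x side; a short dark line on the top rim marks it. Grip it across the round outside, at any yaw.
- hub_tab (a point): Middle of the underside of the hub's inner tab: 14 mm from the hub's axis on its -x side, 12 mm above its underside. The tab is 7.5 mm wide, 12 mm high and reaches in to 10.5 mm from the axis.
- stand: Arbor stand, fixed to the bench: plywood board 130 x 130 x 16 mm, on it a steel plate 96 x 96 x 8 mm (top 24 mm above the bench, screws flush), in the middle an upright steel spindle, clamped so that it does not turn by hand. Origin: centre of the board's underside; z up; its front is its -x side.
- spindle_foot (a point): The spindle's axis at the top of the steel plate, 24 mm above the bench; axes as the stand's. The hub is home when its origin is here. With the tab on the shoulder instead, the hub's underside is 14 mm above the plate and its bore already surrounds the spindle's keyed part by 12 mm.
- shoulder (a point): Centre of the shoulder, the flat top of the spindle's keyed part (30 mm diameter), 26 mm above the plate; axes as the stand's. One keyway, a slot 10 mm wide, runs from here down to the plate, open outward. It faces the stand's front (-x) only roughly, up to 0.6 rad to either side: not measured, to be felt for or seen. The tab fits it within about 0.1 rad either way.
- pilot_tip (a point): Tip of the plain pilot above the shoulder, 16 mm diameter with a tapered end, 50 mm above the plate, on the spindle's axis.
- turned_knob: Bystander: small turned wooden knob, 44 mm diameter, 48 mm high, standing on the bench. Origin: centre of its underside.
- wood_ring: Bystander: wooden ring, 67 mm diameter, 15 mm high, lying on the bench. Origin: centre of its underside.
- offcut: Bystander: sawn wood offcut 42 x 74 x 28 mm. Origin: centre of its underside.
- cork_block: Bystander: cork sanding block 61 x 110 x 36 mm. Origin: centre of its underside.
Things that resemble listed ones, but are neither listed nor needed, are in the scene too. Leave any orange or red look-alike of the hub alone.

How it is judged:
On the way, in this order (a step that is already met when the one before it is completed fails the run):
1. the hub is over the pilot, upright, its tab resting on the spindle's shoulder (underside 12 to 17 mm above the plate, touching the stand) (horizontal distance between hub and spindle_foot below 0.005 m and z of hub in the frame of spindle_foot between 0.012 and 0.017 m and angle between hub's own z axis and vertical below 0.15 rad and contact force between hub and stand above 0.3 N), for 0.1 s.
2. the tab has dropped into the keyway and the hub is down on the plate (horizontal distance between hub and spindle_foot below 0.004 m and z of hub in the frame of spindle_foot below 0.002 m and angle between hub's own z axis and vertical below 0.06 rad), for 0.2 s.
At the end, for the whole second after the job is handed in: The hub stands flat on the steel plate round the spindle (underside within 2 mm of the plate, axis within 4 mm of the spindle's, upright within 0.06 rad), at rest and released (all of step 2 and z of hub in the frame of spindle_foot above -0.002 m and linear speed of hub below 0.02 m/s and contact force between hub and the fingers below 0.1 N); the robot touches nothing.
It fails at once if the hub is forced onto the spindle with more than 40 N before it is down (while its underside is over 4 mm above the plate) (contact force between hub and stand above 40 N and z of hub in the frame of spindle_foot above 0.004 m).
It fails at once if a bystander is moved by more than 20 mm (distance of any of turned_knob, wood_ring, offcut, cork_block from where it was at the start of the episode above 0.02 m).
It also fails if it takes over 67 s, if anything falls off the work surface, if the arm or the gripper's body presses on something with over 40 N, if the wrist force passes 120 N, or if a joint passes its speed limit or range.

## Robot

A 7-joint arm with a two-finger parallel gripper is mounted at the origin on a cart in front of the work surface, level with it; the furniture and walls round the work are solid. World frame = base frame: x ahead of the robot, y to its left, z up, the work surface at z = 0. Lengths are in m, angles in rad, forces in N, time in s.
With the tool pointing down it reaches from about 0.4 to 0.85 m from the base axis. Payload 10.4 kg.
Tool frame: the origin (TCP) lies on the centre line of the jaws, within the pads' length; the fingertips stand 11 mm ahead of it and the grasp point (between the pads) lies 8 mm behind it; z points along the fingers, y is the line along which they close (so a half turn about z gives the same grasp; the last joint's range is limited). The gripper opens to 87 mm and grips with 3 to 60 N. Pads are 19 mm wide; open, the fingers measure 117 mm over their backs; the gripper's body (75 mm by 190 mm) begins 51 mm behind the grasp point.
Start: joints at [-0.023, 0.332, -0.065, 1.46, 0.022, 1.35, -0.088], TCP at [0.625, 0, 0.234] pointing down, gripper open.
Joint ranges: [-2.6, 2.6], [-0.5, 2.12], [-1.47, 1.34], [0.16, 2.42], [-1.27, 4.41], [0.06, 2.06], [-2.6, 2.6]. Speed limits (rad/s): [2.22, 2.22, 2.79, 2.79, 3.14, 3.14, 3.14].

## Interface

Orientations are given as a unit quaternion [x, y, z, w].
In Python, from bench import r gives the robot as it stands.
- The arm moves only by the shell command python3 -m pendant 'ROWS' [OPENING] [FORCE]. ROWS is JSON, a list of rows, each a list of 4 numbers: the shift along the tool's x, y, z in m, then the turn about the tool's z in rad. A call has 1 to 8 rows; each row shifts and turns the commanded pose from where the row before left it, along the tool's axes as they then stand; what a row does not reach is not made up. A row lasts 1/12 s, in which the tool goes at most 41.7 mm and 7.16 degrees, less where a joint would pass 70% of its speed; a pose out of reach is approached as far as the arm can. A call with a gripper value outside its range is refused whole. OPENING is the opening, from 0 (shut) to 1 (fully open), set as the call begins (- or left out, the last holds). The fingers move at their own pace and stop on an object; FORCE is the grip in N (left out, the last holds). Time passes only in rows, so rows that do not move let the fingers close. It gives the time, the measured TCP pose, the force, the opening and the grip force at its end, in the units of the state.
- r.read_state(): the state, without advancing time (a new reading comes with each control period).
- r.camera(name): name is "scene" or "side" or "wrist"; returns a dict with "img" (480x640x3 uint8, red, green, blue), "camera_matrix" (3x3 intrinsics, pixels), "dist_coeffs" ([k1, k2, p1, p2, k3] as OpenCV has them; the pictures are not rectified), "xyz" and "attitude" of the camera in the world. Camera axes: x right, y down, z forward; pixel columns grow to the right and rows downward; lengths in m; the calibration is good to about 2 mm. A picture is of the moment at which its call begins. There is no depth.
- r.close_job(): hands the job in; it is judged then, once.
Trained networks look in the newest picture that a camera, given by its name, has taken for a name from the list of things; names that differ only in an ending like _2 or _b are one class to them, and where a whole thing is asked for, a point or a joint stands for the part that bears it (a point fixed in the world has none). Each returns a list of dicts, best first, with "score" (0 to 1); they miss things now and then, are a little off and sometimes report something else, mostly with a low value. They report only what shows in the picture. A call takes as long as a camera call. They do not tell look-alikes from the thing itself.
- r.outline_of(thing, camera): "mask" (480x640 bool, what is visible of it) and "bbox" ([centre column, centre row, width, height] in pixels, round what is visible of it).
The state is a dict: "time": time; "joint_positions": joint angles; "joint_vel": joint speeds; "joint_torque": joint torques, N m; "ee_pos": TCP position; "eef_rot": TCP orientation; "ft_force": force on the tool from outside, world axes, zero at the start; "torque": the same for the moment, N m; "width": finger opening in m; "grip_force": force on a finger pad.
Only numpy, scipy, OpenCV 4.12 (cv2) and the standard library are available. Lean on these libraries where they do the work, as an engineer would, in place of code of your own. Each camera call takes 0.05 s, during which the arm holds its last target. There are 200 camera calls.

## Working session

There is one attempt and no reset: what is moved stays moved. The work goes in short steps, Python scripts to look and compute and a shell command to move; the robot and the scene stay as the last step left them, time stands still between calls to the robot, and variables do not carry over. Pictures are saved under pics/ and viewed, at most 10 in all, crops included, and the job is handed in when it is done.

```bash
mkdir -p pics; cat > h.py <<'E'
import numpy as np,cv2
from scipy.spatial.transform import Rotation as R
from bench import r
def ray(c,u,v):
    p=cv2.undistortPoints(np.array([[[u,v]]],float),np.array(c["camera_matrix"]),np.array(c["dist_coeffs"]))[0,0]
    return R.from_quat(c["attitude"]).apply([p[0],p[1],1.])
def onz(c,u,v,z):
    d=ray(c,u,v);o=np.array(c["xyz"]);return o+d*(z-o[2])/d[2]
def proj(c,P):
    Rm=R.from_quat(c["attitude"]).inv().as_matrix();t=-Rm@np.array(c["xyz"])
    return cv2.projectPoints(np.array(P,float).reshape(-1,1,3),cv2.Rodrigues(Rm)[0],t,np.array(c["camera_matrix"]),np.array(c["dist_coeffs"]))[0][:,0]
def save(c,n,crop=None,s=1):
    im=c["img"][:,:,::-1]
    if crop: a,b,e,f=crop;im=im[b:f,a:e]
    cv2.imwrite(f"pics/{n}.png",cv2.resize(im,None,fx=s,fy=s,interpolation=cv2.INTER_CUBIC))
E
python3 - <<'E'
from h import *
ims=[]
for n in["scene","side","wrist"]:
    c=r.camera(n);ims.append(cv2.resize(c["img"],(400,300)) if n!="scene" else c["img"])
    print(n,np.round(c["xyz"],3),np.round(c["attitude"],3))
    for t in["hub","stand","turned_knob","wood_ring","offcut","cork_block"]:
        for o in r.outline_of(t,n)[:3]:
            print(t,round(o["score"],2),np.round(o["bbox"]),np.round(onz(c,*o["bbox"][:2],0.015),3))
    save(c,n)
a=np.hstack([ims[1],ims[2]]);cv2.imwrite("pics/two.png",a[:,:,::-1])
s=r.read_state();print(s["ee_pos"],s["eef_rot"],s["ft_force"])
E
```

```text
scene [0.117 0.665 0.598] [-0.256  0.838 -0.465  0.13 ]
hub 0.89 [413. 272.  20.  24.] [ 0.379 -0.117  0.015]
hub 0.86 [385. 248.  23.  23.] [ 0.468 -0.164  0.015]
hub 0.84 [430. 255.  26.  24.] [ 0.374 -0.198  0.015]
stand 0.83 [301. 305.  86.  60.] [0.511 0.102 0.015]
turned_knob 0.58 [235. 260.  23.  27.] [0.711 0.06  0.015]
wood_ring 0.71 [304. 237.  33.  18.] [ 0.643 -0.099  0.015]
offcut 0.6 [416. 228.  31.  26.] [ 0.444 -0.287  0.015]
cork_block 0.82 [286. 418.  80.  79.] [0.385 0.319 0.015]
cork_block 0.34 [384. 248.  24.  25.] [ 0.471 -0.163  0.015]
side [ 0.327 -0.712  0.733] [ 0.901 -0.116  0.058 -0.414]
hub 0.9 [264. 320.  24.  27.] [ 0.381 -0.119  0.015]
hub 0.84 [350. 301.  19.  25.] [ 0.564 -0.113  0.015]
hub 0.73 [268. 351.  31.  29.] [ 0.376 -0.195  0.015]
stand 0.94 [308. 248.  66.  49.] [0.518 0.072 0.015]
turned_knob 0.86 [382. 236.  20.  20.] [0.706 0.068 0.015]
turned_knob 0.46 [306. 246.  69.  47.] [0.516 0.078 0.015]
wood_ring 0.57 [390. 298.  28.  24.] [ 0.651 -0.127  0.015]
offcut 0.76 [322. 393.  33.  50.] [ 0.451 -0.306  0.015]
cork_block 0.77 [240. 196.  28.  34.] [0.39  0.324 0.015]
wrist [0.625 0.079 0.385] [ 0.99  -0.001  0.001  0.142]
hub 0.72 [350. 299.  57.  47.] [ 0.652 -0.102  0.015]
stand 0.83 [212. 108. 170. 170.] [0.517 0.098 0.015]
turned_knob 0.82 [410. 143.  50.  50.] [0.709 0.065 0.015]
wood_ring 0.87 [349. 299.  57.  46.] [ 0.652 -0.102  0.015]
[ 6.25018308e-01 -9.75926989e-06  2.33583279e-01] [7.07117909e-01 7.07095651e-01 4.09249377e-05 3.80755109e-05] [-1.03417066  0.78499252  0.20266133]
```

View pics/scene.png

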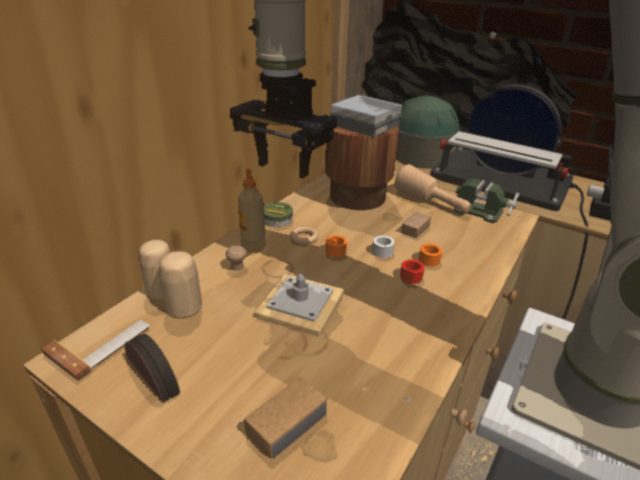

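View pics/two.png

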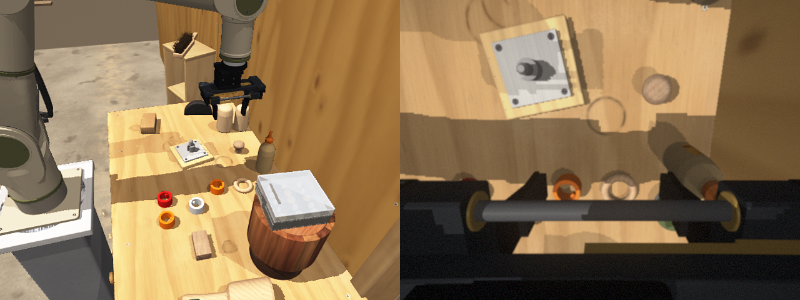

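The aluminium hub is at scene px (385,248); the others like it are orange or red. The stand shows in the wrist view at about (212,108). I'll crop the spindle from that picture and compute where its points should be.

```bash
python3 - <<'E'
from h import *
c=r.camera("scene"); print("keg",onz(c,335,205,0),onz(c,385,200,0),"hub",onz(c,385,246,.015))
print("bottle",onz(c,253,245,0))
c=r.camera("wrist")
o=r.outline_of("stand","wrist")[0]; m=o["mask"].astype(np.uint8)
q=cv2.minAreaRect(cv2.findContours(m,0,2)[0][0]); b=cv2.boxPoints(q)
P=np.array([onz(c,*p,.016) for p in b]);print(np.round(P,4),P.mean(0),np.linalg.norm(np.diff(P,axis=0),axis=1))
ctr=P.mean(0)[:2]
print(proj(c,[[*ctr,z] for z in(.024,.05,.074)]))
save(c,"w0",(170,60,270,160),6)
E
```

```text
keg [ 6.80316277e-01 -2.97722417e-01 -1.11022302e-16] [ 0.5841758 -0.4017218  0.       ] hub [ 0.47206161 -0.17311635  0.015     ]
bottle [ 0.73276937 -0.02302147  0.        ]
[[0.4444 0.1449 0.016 ]
 [0.572  0.1713 0.016 ]
 [0.599  0.0438 0.016 ]
 [0.4568 0.0116 0.016 ]] [0.51804334 0.09289313 0.016     ] [0.13034425 0.13028339 0.14582884]
[[209.91641543 113.24581124]
 [200.86409111 111.97824389]
 [191.1340815  110.61307779]]
```

View pics/w0.png

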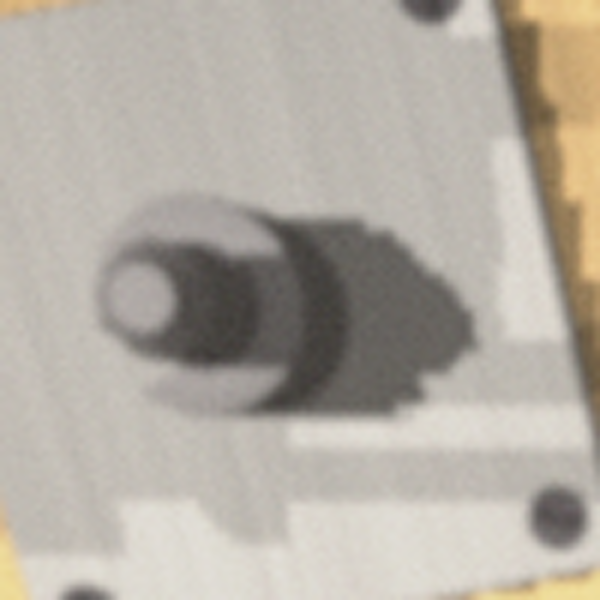

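```bash
python3 -m pendant '[[-0.027,-0.026,0,0],[-0.027,-0.026,0,0],[-0.027,-0.026,0,0],[-0.027,-0.026,0,0],[-0.027,-0.026,0,0],[-0.027,-0.026,0,0],[0,0,0,0]]' 1
```

```text
time: 1.78
ee_pos: [0.4646, -0.1683, 0.2341]
eef_rot: [0.71, 0.704, -0.001, 0.001]
ft_force: [1.1, -0.5, 0.8]
width: 0.0868
grip_force: 0.0
```

Wrist view: pilot tip is at about (194,109.5), and the left side of the shoulder, where the keyway should be, is hidden behind the pilot. Next, a close look at the hub.

```bash
python3 - <<'E'
from h import *
c=r.camera("wrist")
for o in r.outline_of("hub","wrist")[:5]:
    m=o["mask"]; col=c["img"][m].mean(0)
    print(round(o["score"],2),np.round(o["bbox"]),col.round(),onz(c,*o["bbox"][:2],.015).round(4))
print(r.read_state()["joint_positions"])
save(c,"w1")
o=min(r.outline_of("hub","wrist"),key=lambda o:np.ptp(c["img"][o["mask"]].mean(0)))
u,v=map(int,o["bbox"][:2]);a=np.hstack([cv2.resize(c["img"],(400,300)),cv2.resize(c["img"][v-40:v+40,u-40:u+40],(400,400),interpolation=2)[:300*1+0] if 0 else cv2.resize(c["img"][max(0,v-40):v+40,u-53:u+53],(400,300),interpolation=2)])
cv2.imwrite("pics/w1b.png",a[:,:,::-1]);print(u,v)
E
```

```text
0.89 [334. 207.  43.  50.] [200. 194. 186.] [ 0.4739 -0.1665  0.015 ]
0.85 [424. 140.  59.  52.] [145.  79.  36.] [ 0.5624 -0.1014  0.015 ]
0.83 [237. 234.  51.  49.] [182. 111.  49.] [ 0.3722 -0.1944  0.015 ]
0.57 [239. 153.  51.  56.] [153.  52.  41.] [ 0.3804 -0.1118  0.015 ]
[ 0.2009562   0.0458084   0.04364214  1.79662389 -0.00224075  1.2981038
  0.24226971]
334 206
```

View pics/w1b.png

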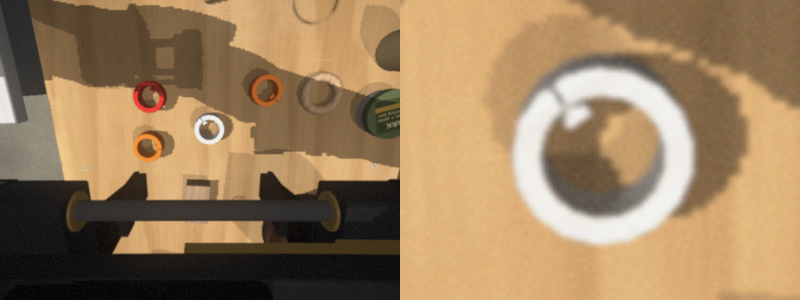

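The hub's top ring is centred at about px (335,206.5). Its dark mark is up and to the left, so the tab points to about 126° in the world.

```bash
python3 - <<'E'
from h import *
c=r.camera("wrist");s=r.read_state()
p=onz(c,335.1,206.5,.03);t=onz(c,281+160/400*106,166.5+92/300*80,.03)
d=t-p;print(p,np.degrees(np.arctan2(d[1],d[0])),np.linalg.norm(d))
print(R.from_quat(s["eef_rot"]).inv().apply(p-s["ee_pos"]), s["ee_pos"],R.from_quat(s["eef_rot"]).as_matrix().round(3))
print(c["xyz"],R.from_quat(s["eef_rot"]).inv().apply(c["xyz"]-s["ee_pos"]))
E
```

```text
[ 0.47945421 -0.15630681  0.03      ] 126.82177933390133 0.01921050504900961
[0.00486709 0.00976549 0.20370661] [ 0.46956509 -0.16123681  0.23369913] [[-0.001  1.     0.001]
 [ 1.     0.001  0.   ]
 [ 0.     0.001 -1.   ]]
[ 0.46872228 -0.08309257  0.38489683] [ 0.07818446 -0.00067019 -0.15117777]
```

The arm was still settling when that picture was taken, so I'll measure again now it is still.

```bash
cat > hub.py <<'E'
from h import *
c=r.camera("wrist")
o=min(r.outline_of("hub","wrist"),key=lambda o:np.ptp(c["img"][o["mask"]].mean(0)))
u,v=map(int,o["bbox"][:2]);g=c["img"].min(2)
w=np.zeros_like(g);w[v-35:v+35,u-35:u+35]=g[v-35:v+35,u-35:u+35]>170
k=max(cv2.findContours(w,0,2)[0],key=cv2.contourArea)
e=cv2.fitEllipse(cv2.convexHull(k));s=r.read_state();p=onz(c,*e[0],.03)
print(e,p,"diam m",np.ptp([onz(c,e[0][0]+q*e[1][1]/2,e[0][1],.03)[0] for q in(-1,1)]))
print("shift tool",R.from_quat(s["eef_rot"]).inv().apply(p-s["ee_pos"]),s["ee_pos"])
E
python3 hub.py
```

```text
((328.9650573730469, 214.86758422851562), (46.41594696044922, 47.35720443725586), 88.93660736083984) [ 0.47375098 -0.16401007  0.03      ] diam m 0.047061651590032616
shift tool [-0.00318064  0.00401118  0.20344976] [ 0.46972772 -0.16088567  0.2334504 ]
```

```bash
python3 -m pendant '[[-0.003,0.004,0.03,0],[0,0,0.035,0],[0,0,0.035,0],[0,0,0.035,0],[0,0,0,0]]' 0.8 && python3 hub.py; python3 -m pendant '[[0,0,0.03,0],[0,0,0.03,0],[0,0,0.015,0],[0,0,0.009,0],[0,0,0,0],[0,0,0,0],[0,0,0,0]]'
```

```text
time: 2.5
ee_pos: [0.4696, -0.163, 0.0924]
eef_rot: [0.706, 0.708, -0.003, -0.004]
ft_force: [-1.7, 0.4, -0.2]
width: 0.0705
grip_force: 0.0
((331.1705017089844, 264.344970703125), (64.05155181884766, 77.42505645751953), 94.54625701904297) [ 0.47273317 -0.16461886  0.03      ] diam m 0.04813335295869753
shift tool [-0.00039781 -0.00011831  0.0685214 ] [ 0.47299536 -0.16426234  0.09852122]
time: 3.18
ee_pos: [0.4747, -0.1653, 0.0166]
eef_rot: [0.707, 0.707, 0.001, 0.001]
ft_force: [0.3, -0.1, -0.4]
width: 0.0695
grip_force: 0.0
```

```bash
python3 -m pendant '[[0,0,0,0],[0,0,0,0],[0,0,0,0],[0,0,0,0],[0,0,0,0],[0,0,0,0]]' 0.3 25; python3 -m pendant '[[0,0,-0.03,0],[0,0,-0.04,0],[0,0,-0.04,0],[0,0,0,0],[0,0,0,0],[0,0,0,0]]'
```

```text
time: 3.68
ee_pos: [0.4733, -0.165, 0.0149]
eef_rot: [0.707, 0.707, 0.0, 0.0]
ft_force: [-0.1, -0.2, 3.4]
width: 0.0467
grip_force: 25.0
time: 4.18
ee_pos: [0.4724, -0.1648, 0.1237]
eef_rot: [0.707, 0.707, -0.0, -0.001]
ft_force: [-0.7, 0.7, -3.8]
width: 0.0467
grip_force: 25.0
```

```bash
python3 -m pendant '[[0.035,0.009,0,0],[0.035,0.009,0,0],[0.035,0.009,-0.006,0],[0.035,0.009,0,0],[0.035,0.0095,0,0],[0.035,0.0095,0,0],[0.035,0.009,0,0],[0,0,0,0]]'; python3 -m pendant '[[0,0,0,-0.124],[0,0,0,-0.124],[0,0,0,-0.124],[0,0,0,-0.124],[0,0,0,-0.124],[0,0,0,-0.124],[0,0,0,-0.124],[0,0,0,-0.124]]'; python3 -m pendant '[[0,0,0,0],[0,0,0,0],[0,0,0,0]]'
cat > st.py <<'E'
import sys
from h import *
c=r.camera("wrist");s=r.read_state()
P=proj(c,[[.518,.093,z] for z in(.024,.05,.074)]);print(P)
u,v=map(int,P[1]);print(u,v,s["ee_pos"],s["joint_positions"])
Rm=R.from_quat(s["eef_rot"]).as_matrix();print("toolx deg",np.degrees(np.arctan2(Rm[1,0],Rm[0,0])))
np.save("c.npy",c,allow_pickle=True)
x0,y0=max(u-60,0),max(v-45,0);print("crop",x0,y0)
im=c["img"]; cr=cv2.resize(im[y0:y0+90,x0:x0+120],(800,600),interpolation=2)
cv2.imwrite(f"pics/{sys.argv[1]}.png",cr[:,:,::-1])
E
python3 st.py s1
```

```text
time: 4.85
ee_pos: [0.5362, 0.0885, 0.1284]
eef_rot: [0.704, 0.71, 0.0, -0.002]
ft_force: [-0.7, 1.0, -2.2]
width: 0.0468
grip_force: 25.0
time: 5.52
ee_pos: [0.5357, 0.0796, 0.1282]
eef_rot: [0.282, 0.959, -0.001, -0.002]
ft_force: [-0.0, -0.5, -2.1]
width: 0.0468
grip_force: 25.0
time: 5.77
ee_pos: [0.5364, 0.0798, 0.1295]
eef_rot: [0.287, 0.958, -0.0, -0.001]
ft_force: [-0.3, 0.8, -2.3]
width: 0.0471
grip_force: 25.0
[[324.49722151 210.16847221]
 [324.44230212 218.677981  ]
 [324.38022662 228.29426638]]
324 218 [0.53661096 0.07986502 0.12977962] [-0.00928567  0.25041615 -0.25350737  1.79622098  0.06935422  1.10484542
  0.70191628]
toolx deg 146.63098097758046
crop 264 173
```

View pics/s1.png

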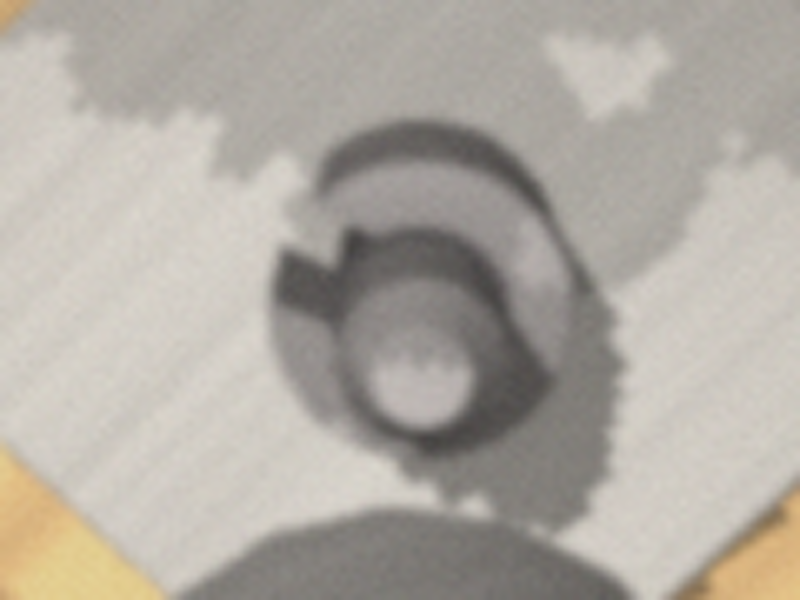

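The spindle and keyway show clearly here. The shoulder circle is at crop (423,309) with r≈149. The keyway opens to the left and up, with its mouth corners at about (275,303) and (325,192). That puts it at about 210° in the world, and the tab is now at about 183°, already well to one side.

```bash
python3 - <<'E'
from h import *
c=np.load("c.npy",allow_pickle=True).item();s=r.read_state()
f=lambda x,y:(264+x*.15,173+y*.15)
a=onz(c,*f(423,309),.05);b=onz(c,*f(421,390),.074);print(a,b)
k=[onz(c,*f(*q),.05)-a for q in((275,303),(325,192))]
print([np.degrees(np.arctan2(q[1],q[0]))%360 for q in k],[np.linalg.norm(q) for q in k])
print("shift",R.from_quat(s["eef_rot"]).inv().apply(a-s["ee_pos"]),R.from_quat(s["eef_rot"]).inv().apply(b-s["ee_pos"]))
E
```

```text
[0.51944855 0.09437938 0.05      ] [0.52051865 0.09328077 0.074     ]
[np.float64(234.14402422625284), np.float64(185.77220943307924)] [np.float64(0.014394029906551618), np.float64(0.0148897928386805)]
shift [0.0222364  0.00274207 0.07979991] [0.02076251 0.00239502 0.05579868]
```

```bash
python3 -m pendant '[[0.0107,0.0013,0,0],[0.0105,0.0013,0,0],[0,0,0,0],[0,0,0,0],[0,0,0,0]]'; python3 -m pendant '[[0,0,0.01,0],[0,0,0.01,0],[0,0,0.01,0],[0,0,0.01,0],[0,0,0.01,0],[0,0,0.008,0],[0,0,0,0],[0,0,0,0]]'
```

```text
time: 6.23
ee_pos: [0.5207, 0.0939, 0.1308]
eef_rot: [0.285, 0.958, 0.0, 0.0]
ft_force: [0.8, -0.8, -2.0]
width: 0.0469
grip_force: 25.0
time: 6.9
ee_pos: [0.5204, 0.0938, 0.072]
eef_rot: [0.285, 0.958, -0.0, -0.0]
ft_force: [-0.3, -0.6, -2.0]
width: 0.0466
grip_force: 25.0
```

```bash
python3 - <<'E'
from h import *
c=r.camera("wrist");a=c["img"][200:440,160:480];d=r.camera("side")["img"][190:280,250:370]
b=np.hstack([cv2.resize(a,(400,300),interpolation=2),cv2.resize(d,(400,300),interpolation=2)])
cv2.imwrite("pics/chk.png",b[:,:,::-1]);s=r.read_state();print(s["ee_pos"],s["ft_force"],s["torque"])
E
```

```text
[0.52106458 0.0938998  0.07298245] [ 1.03649309 -0.15771581 -2.39575271] [ 0.05441005 -0.04512648 -0.02404076]
```

View pics/chk.png

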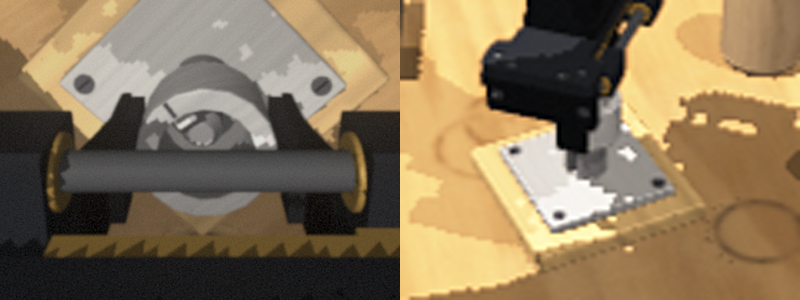

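The hub is centred over the pilot: its ring surrounds the pilot tip at crop (200,130), with the tab mark at (170,110). I'll keep lowering slowly.

```bash
python3 -m pendant '[[0,0,0.003,0],[0,0,0.003,0],[0,0,0.002,0],[0,0,0.002,0],[0,0,0,0],[0,0,0,0]]';python3 -m pendant '[[0,0,0.002,0],[0,0,0.002,0],[0,0,0,0],[0,0,0,0],[0,0,0,0]]'
```

```text
time: 7.5
ee_pos: [0.5212, 0.0935, 0.0634]
eef_rot: [0.286, 0.958, -0.0, 0.001]
ft_force: [-2.1, -2.6, 6.9]
width: 0.0469
grip_force: 25.0
time: 7.92
ee_pos: [0.5201, 0.0932, 0.0581]
eef_rot: [0.285, 0.958, -0.001, -0.0]
ft_force: [-2.7, -2.8, -3.4]
width: 0.047
grip_force: 25.0
```

```bash
python3 -m pendant '[[0,-0.001,0,0],[0,0,0.002,0],[0,0,0.001,0],[0,0,0,0],[0,0,0,0],[0,0,0,0]]';python3 -m pendant '[[0,0,0.001,0],[0,0,0.001,0],[0,0,0,0],[0,0,0,0],[0,0,0,0]]'
```

```text
time: 8.42
ee_pos: [0.52, 0.093, 0.0554]
eef_rot: [0.285, 0.958, -0.0, -0.0]
ft_force: [-3.7, 0.2, -2.6]
width: 0.0467
grip_force: 25.0
time: 8.83
ee_pos: [0.52, 0.093, 0.0535]
eef_rot: [0.285, 0.958, -0.0, -0.0]
ft_force: [-4.3, -1.2, -0.4]
width: 0.0468
grip_force: 25.0
```

```bash
python3 -m pendant '[[0.0007,-0.0004,0,0],[0,0,0.001,0],[0,0,0.0005,0],[0,0,0,0],[0,0,0,0],[0,0,0,0]]'
```

```text
time: 9.33
ee_pos: [0.5196, 0.0931, 0.0522]
eef_rot: [0.285, 0.958, 0.0, 0.0]
ft_force: [-0.7, -0.3, -1.4]
width: 0.0471
grip_force: 25.0
```

```bash
python3 -m pendant '[[0,0,0.001,0],[0,0,0,0],[0,0,0,0],[0,0,0,0]]';python3 -m pendant '[[0,0,0.001,0],[0,0,0,0],[0,0,0,0],[0,0,0,0]]'
```

```text
time: 9.67
ee_pos: [0.5197, 0.0931, 0.0515]
eef_rot: [0.285, 0.958, 0.0, 0.0]
ft_force: [-2.6, -1.9, 5.2]
width: 0.0467
grip_force: 25.0
time: 10.0
ee_pos: [0.5198, 0.093, 0.0511]
eef_rot: [0.285, 0.958, 0.0, 0.0]
ft_force: [-6.0, -2.5, 12.1]
width: 0.0468
grip_force: 25.0
```

The tab is resting on the shoulder with about 12 N. I'll ease off a little and turn towards the keyway.

```bash
python3 -m pendant '[[0.0004,-0.0004,-0.0005,0],[0,0,0,-0.06],[0,0,0,-0.06],[0,0,0,-0.06],[0,0,0,0],[0,0,0,0]]';python3 -m pendant '[[0,0,0,-0.05],[0,0,0,-0.05],[0,0,0,0],[0,0,0,0]]'
```

```text
time: 10.5
ee_pos: [0.5195, 0.0933, 0.0512]
eef_rot: [0.198, 0.98, 0.0, 0.001]
ft_force: [-2.5, 0.1, 5.7]
width: 0.0468
grip_force: 25.0
time: 10.83
ee_pos: [0.5192, 0.0932, 0.0511]
eef_rot: [0.149, 0.989, 0.0, 0.001]
ft_force: [-2.9, -0.6, 5.7]
width: 0.0468
grip_force: 25.0
```

```bash
for i in 1 2 3; do python3 -m pendant '[[0,0,0,-0.05],[0,0,0,0],[0,0,0,0],[0,0,0,0]]'|grep -E 'ee_pos|eef|ft'; done
```

```text
ee_pos: [0.5192, 0.0931, 0.0509]
eef_rot: [0.124, 0.992, 0.0, 0.0]
ft_force: [-2.1, -1.1, 4.6]
ee_pos: [0.519, 0.0926, 0.0503]
eef_rot: [0.1, 0.995, -0.0, 0.0]
ft_force: [0.6, -1.3, -2.7]
ee_pos: [0.5187, 0.0929, 0.0504]
eef_rot: [0.075, 0.997, 0.0, -0.0]
ft_force: [-0.3, -1.2, -2.7]
```

The support force vanished at a turn of about 0.38 rad, so the tab is in the keyway mouth. I'll go down gently.

```bash
python3 -m pendant '[[0,0,0,-0.03],[0,0,0.001,0],[0,0,0.001,0],[0,0,0.001,0],[0,0,0,0],[0,0,0,0]]'; python3 -m pendant '[[0,0,0.001,0],[0,0,0.001,0],[0,0,0.001,0],[0,0,0,0],[0,0,0,0]]'
```

```text
time: 12.33
ee_pos: [0.5187, 0.0929, 0.0474]
eef_rot: [0.06, 0.998, -0.0, -0.0]
ft_force: [-0.8, -1.6, -3.6]
width: 0.0466
grip_force: 25.0
time: 12.75
ee_pos: [0.5187, 0.0928, 0.0444]
eef_rot: [0.059, 0.998, -0.0, -0.0]
ft_force: [0.2, -1.6, -3.7]
width: 0.0471
grip_force: 25.0
```

```bash
python3 -m pendant '[[0,0,0.001,0],[0,0,0.001,0],[0,0,0.001,0],[0,0,0.001,0],[0,0,0,0],[0,0,0,0]]'; python3 -m pendant '[[0,0,0.001,0],[0,0,0.001,0],[0,0,0.001,0],[0,0,0,0],[0,0,0,0]]'
```

```text
time: 13.25
ee_pos: [0.5187, 0.0928, 0.0404]
eef_rot: [0.059, 0.998, -0.0, -0.0]
ft_force: [-0.5, -2.8, -2.7]
width: 0.0466
grip_force: 25.0
time: 13.67
ee_pos: [0.5182, 0.0929, 0.0384]
eef_rot: [0.059, 0.998, -0.0, -0.001]
ft_force: [-10.2, -4.2, 14.0]
width: 0.047
grip_force: 25.0
```

```bash
python3 -m pendant '[[0.0008,-0.0004,-0.0003,0],[0,0,0,0],[0,0,0,0],[0,0,0,0]]'; python3 -m pendant '[[0,0,0,0],[0,0,0,0],[0,0,0,0],[0,0,0,0],[0,0,0,0],[0,0,0,0]]' 0.75;  python3 -m pendant '[[0,0,-0.004,0],[0,0,-0.01,0],[0,0,-0.02,0],[0,0,-0.03,0],[0,0,-0.03,0],[0,0,0,0],[0,0,0,0],[0,0,0,0]]'
python3 - <<'E'
from h import *
c=r.camera("wrist");a=c["img"][150:390,160:480];d=r.camera("side")["img"][190:280,250:370]
b=np.hstack([cv2.resize(a,(400,300),interpolation=2),cv2.resize(d,(400,300),interpolation=2)])
cv2.imwrite("pics/fin.png",b[:,:,::-1]);print(proj(c,[[.519,.093,.054],[.519,.093,.074]]))
E
```

```text
time: 14.0
ee_pos: [0.5182, 0.0928, 0.0385]
eef_rot: [0.059, 0.998, 0.0, 0.0]
ft_force: [-4.5, -2.1, 8.2]
width: 0.047
grip_force: 25.0
time: 14.5
ee_pos: [0.518, 0.0927, 0.0379]
eef_rot: [0.059, 0.998, 0.0, 0.0]
ft_force: [-0.2, 0.4, -0.2]
width: 0.0644
grip_force: 0.0
time: 15.17
ee_pos: [0.5179, 0.0925, 0.1321]
eef_rot: [0.059, 0.998, -0.0, 0.0]
ft_force: [-0.1, 0.3, -1.2]
width: 0.065
grip_force: 0.0
[[323.52044398 252.79770723]
 [323.41207729 263.49557203]]
```

View pics/fin.png

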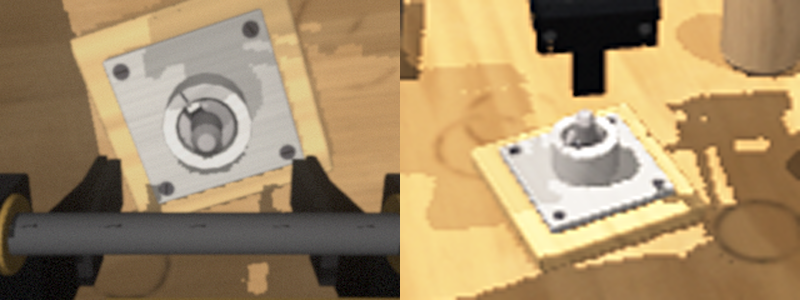

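The hub sits flat round the spindle at crop (207,122), with the pilot standing out above its rim. I'll check its height by its apparent diameter.

```bash
python3 - <<'E'
from h import *
for n in("wrist","side","scene"):
    c=r.camera(n);os=r.outline_of("hub",n)
    e=proj(c,[[.519,.0935,.045]])[0]
    if not os: continue
    o=min(os,key=lambda o:np.hypot(*(np.array(o["bbox"][:2])-e)))
    t=np.linspace(0,6.28,60)
    for z in(.024,.038):
        P=np.vstack([proj(c,np.c_[.519+.024*np.cos(t),.0935+.024*np.sin(t),0*t+z+h]) for h in(0,.03)])
        a,b=P.min(0),P.max(0);print(n,z,"pred",np.r_[(a+b)/2,b-a].round(1),"seen",np.round(o["bbox"],1),round(o["score"],2))
E
```

```text
wrist 0.024 pred [324.6 248.4  72.8  78.7] seen [323.  248.9  67.7  75.1] 0.92
wrist 0.038 pred [324.5 255.1  77.1  83.5] seen [323.  248.9  67.7  75.1] 0.92
side 0.024 pred [305.5 234.4  20.3  22.5] seen [305.7 235.7  16.8  21.3] 0.63
side 0.038 pred [305.4 229.9  20.4  22.6] seen [305.7 235.7  16.8  21.3] 0.63
scene 0.024 pred [299.9 291.4  25.9  28.6] seen [301.7 293.6  27.6  28.5] 0.66
scene 0.038 pred [299.9 285.5  26.1  28.7] seen [301.7 293.6  27.6  28.5] 0.66
```

All three cameras agree with the hub being home.

```bash
python3 -c "
from bench import r
print(r.close_job())"
```

```text
the job is handed in; nothing more can be done
None
```

The hub is on the spindle with its tab in the keyway, down on the plate and released. All three cameras put it at the home height, the wrist sensor read at most about 14 N in the readings between moves, and I handed the job in at about 15 s; no verdict came back.

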